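# Take the setting master off the piston gauge

## Task

The piston gauge has been zeroed, so clear its nest for pistons: press the sprung hold-down cap straight down until it clears its catch, twist it anti-clockwise (seen from above) to free it, lift it off and stand it upright in the small felt-lined tray. Then lift the steel setting master off the nest and set it down, not dropped, fully home in the empty wooden stand. Work by feel: press just home, not hard onto the ground face of the master, never force the cap round if it does not turn freely, and leave everything else on the bench where it is.

Things in the scene. Friction and masses are not known exactly. Their poses are not given: they have to be found in the camera images.
- gauge: The piston gauge, fixed: steel base plate 170 x 450 mm, top 43 mm above the bench, with two dark rails along y and an aluminium measuring ring (150 mm outside, top 143 mm high) whose axis lies 245 mm along the gauge's +y from the origin; a 22 mm high stop block on the plate at 105 mm. Origin: at bench height on the upright axis of the nest.
- nest_seat (a point): Seat of the gauge's nest, on its axis, 53 mm above the bench: the master stands on it. Flange 100 mm across. From the seat rises a locating spigot, 37 mm dia, 9 mm high, then the centre post, 18 mm dia, its top 110 mm above the bench.
- post_pins (a point): Axis of the post at the middle height of its two catch lugs (105.5 mm above the bench). The lugs, 5 x 5 mm square, stick out along the gauge's +x and -x, 29 mm from tip to tip; the master's bore passes over them.
- cap: Black sprung bayonet hold-down cap, 260 g, 60 mm dia, locked on the post over the master. Origin: on its axis at the lower rim of its skirt, 97 mm above the bench when locked; z up, x along its finger bar. Locked, the bar lies along the gauge's x (within 0.05 rad). Above the 27 mm high skirt and disc stands the bar. Freed, it lifts straight off; it is clear of the post after 25 mm.
- cap_shoulder (a point): Centre of the cap's shoulder, the flat top of its 60 mm disc, 27 mm above the cap's origin (124 mm above the bench when locked). Fingertips either side of the finger bar can rest here and press.
- cap_bar (a point): Middle of the top of the aluminium finger bar, 47 mm above the cap's origin. The bar runs along the cap's x: 52 mm long, 12 mm wide, 20 mm high, upright sides.
- cap_catch (a point): The catch inside the cap, 3.6 mm deep. Nothing moves below 2.5 N of push; it is clear only with the cap pushed home, at about 17 N of push; hold 17 to 20 N. Held there it turns freely: twist anti-clockwise seen from above by 60 degrees (free from 53 to 68, end stop near 71), then lift off. If it does not turn freely it is not down far enough: its lugs bear at most 12 N (about 0.15 Nm).
- cap_foot (a point): Foot of the cap on its axis, 8 mm below the cap's origin: where the face of its sprung steel pressure ring (54 mm outside) bears on the master with 5 N when locked; 4 N more per mm of push. After 3.7 mm (about 17 N of push) the ring bottoms and further push goes hard onto the master, which bears at most 26 N (about 23 N of push). Off the post the ring hangs 1.3 mm lower, 9.3 mm below the origin.
- master: Setting master: ground steel ring, 60 mm outside, 40 mm bore, 36 mm high, 0.44 kg (may vary), with a dark line round it above mid-height. Origin: centre of its underside. Starts on the nest under the cap, over the post.
- tray: Small square aluminium tray with grey felt, fixed, 105 mm square, rim 14 mm high; origin: centre of its underside; its floor is 3 mm above the bench. The cap is to stand here.
- stand_b: Empty wooden stand, fixed: block 90 x 90 x 24 mm with a round recess of 65 mm dia, 12 mm deep, open to above with a chamfered mouth. Origin: centre of the block's underside; the recess floor is 12 mm above it.
- stand_a: The other wooden stand, the same block, occupied by the short master. Origin: centre of its underside. Leave alone.
- short_master: Bystander: another steel setting ring, 60 mm outside, only 26 mm high, standing in stand_a. Origin: centre of its underside.
- piston: Bystander: small aluminium piston standing on the bench, 54 mm dia, 48 mm high. Origin: centre of its underside.
- gudgeon_pin: Bystander: steel gudgeon pin (tube) standing upright, 20 mm dia, 50 mm high. Origin: centre of its underside.
- micrometer: Bystander: micrometer lying flat, about 150 x 60 x 16 mm. Origin: at its jaws, on the bench.
- loupe: Bystander: black magnifier standing upright, 40 mm dia, 42 mm high. Origin: centre of its underside.
- oil_bottle: Bystander: white plastic bottle, 44 mm dia, 110 mm high. Origin: centre of its underside.
- screwdriver: Bystander: screwdriver lying flat, 170 mm long. Origin: underneath it, near the middle.
- gauge_block: Bystander: steel gauge block standing on edge, 35 x 9 x 30 mm. Origin: centre of its underside.
Mind the look-alikes: they are no part of the job. What is shaped like the cap but turquoise or yellow is not meant.

How it is judged (in metres and radians):
On the way, in this order (a step that is already met when the one before it is completed fails the run):
1. the cap is pressed, twisted and lifted clear of the post, the master still on the nest (z of cap in the frame of gauge above 0.125 m and z of master in the frame of gauge below 0.058 m), for 0.1 s.
2. the cap stands upright in the tray, let go (horizontal distance between cap and tray below 0.032 m and z of cap in the frame of tray below 0.017 m and angle between cap's own z axis and vertical below 0.1 rad and linear speed of cap below 0.02 m/s and contact force between the fingers and cap below 0.1 N), for 0.2 s.
At the end, for the whole second after the job is handed in: The cap stands upright (within 0.1 rad) on the floor of the tray, its axis within 32 mm of the tray's centre; the master sits upright (within 0.06 rad) fully home in the empty stand, within 5 mm of its centre and its underside within 2.5 mm of the recess floor; both let go and at rest (horizontal distance between cap and tray below 0.032 m and z of cap in the frame of tray below 0.017 m and angle between cap's own z axis and vertical below 0.1 rad and horizontal distance between master and stand_b below 0.005 m and z of master in the frame of stand_b below 0.0145 m and angle between master's own z axis and vertical below 0.06 rad and linear speed of each of cap, master below 0.02 m/s); the robot touches nothing.
It fails at once if the cap presses on the master with more than 26 N (bottomed hard) (contact force between cap and master above 26 N).
It fails at once if the cap is forced round against its catch or end stop: more than 12 N between cap and gauge (contact force between cap and gauge above 12 N).
It fails at once if the master is dropped or banged into a stand (more than 40 N) (contact force between master and stand_b above 40 N or contact force between master and stand_a above 40 N).
It fails at once if a bystander is moved by more than 25 mm (distance of any of piston, gudgeon_pin, micrometer, loupe, oil_bottle, screwdriver, gauge_block, short_master from where it was at the start of the episode above 0.025 m).
It also fails if it takes over 72 s, if anything falls off the work surface, if the arm or the gripper's body presses on something with over 40 N, if the wrist force passes 120 N, or if a joint passes its speed limit or range.

## Robot

A 7-joint arm with a two-finger parallel gripper is mounted at the origin on the work surface. World frame = base frame: x ahead of the robot, y to its left, z up, the work surface at z = 0. Lengths are in mm, angles in rad, forces in N, time in s.
With the tool pointing down it reaches from about 350 to 900 mm from the base axis. Payload 7.2 kg.
Tool frame: the origin (TCP) lies at the very end of the fingers, on their centre line; the grasp point (between the pads) lies 19 mm behind it; z points along the fingers, y is the direction in which the jaws open and shut (so a half turn about z gives the same grasp; the last joint's range is limited). The gripper opens to 88 mm and grips with 3 to 60 N. Pads are 20 mm wide; open, the fingers measure 115 mm over their backs; the gripper's body (75 mm by 178 mm) begins 61 mm behind the grasp point.
Start: joints at [1.122, 0.411, -0.013, 1.596, 0.006, 1.134, -0.082], TCP at [232.278, -580.238, 222.653] pointing down, gripper open.
Joint ranges: [-2.95, 2.95], [-0.29, 1.99], [-1.47, 1.44], [0.14, 2.54], [-1.03, 4.17], [0.13, 1.85], [-2.86, 2.86]. Speed limits (rad/s): [2.39, 2.39, 3.01, 3.01, 3.14, 3.14, 3.14].

## Interface

Orientations are given as a unit quaternion [x, y, z, w].
In Python, from rig import manip gives the robot as it stands. The module is installed in compiled form; this text tells all that it offers.
- The arm moves only by the tool play_rows, never from a script. Its argument "rows" is a list of rows, each a list of 5 numbers: the finger opening in mm, from 0 to 87.8, then the shift along the world's x, y, z in mm, then the turn about the world's z in rad. In form: [[jaw, tx, ty, tz, turn], ...]. A call has 1 to 8 rows; each row is the pose to reach, as a shift and turn from the pose commanded when the call began; what a row does not reach only later rows make up. A row lasts 1/8 s, in which the tool goes at most 62.5 mm and 10.7 degrees, less where a joint would pass 70% of its speed; a pose out of reach is approached as far as the arm can. A call with a gripper value outside its range is refused whole. The fingers move at their own pace and stop on an object; "force" is the grip in N (left out, the last holds). Time passes only in rows, so rows that repeat a pose let the fingers close. It gives the time, the measured TCP pose, the force and the opening at its end, in the units of the state.
- manip.get_obs(): the state, without advancing time (a new reading comes with each control period).
- manip.read_camera(name): name is "scene" or "top" or "wrist"; returns a dict with "img" (480x640x3 uint8, red, green, blue), "z_map" (480x640 float32, mm along the optical axis (not along the pixel's ray), 0 where there is no reading), "mtx" (3x3 intrinsics, pixels), "camera_from_world" (4x4, takes a point from world to camera coordinates); the wrist camera has in their place "tool_from_camera" (4x4, takes a point from camera to tool coordinates, whose origin is the TCP and whose axes are the flange's). Camera axes: x right, y down, z forward; pixel columns grow to the right and rows downward; lengths in mm; the calibration is good to about 2 mm. A picture is of the moment at which its call begins: read the wrist's pose just before it.
- manip.sign_off(): hands the job in, once; it reports no verdict.
Trained networks look in a picture, given as the dict that the camera call returned (one of the last four; its "shot" number tells which), for a name from the list of things; names that differ only in an ending like _2 or _b are one class to them, and where a whole thing is asked for, a point or a joint stands for the part that bears it (a point fixed in the world has none). Each returns a list of dicts, best first, with "conf" (0 to 1); they miss things now and then, are a little off and sometimes report something else, mostly with a low value. They report only what shows in the picture. A call takes as long as a camera call. They do not tell look-alikes from the thing itself.
- manip.spot_in(thing, picture): "at" ([column, row] in pixels, amid what is visible of it).
- manip.silhouettes(thing, picture): "mask" (480x640 bool, what is visible of it) and "at" ([column, row] in pixels, amid what is visible of it).
- manip.mark_of(thing, picture): "at" ([column, row] in pixels: a listed point, or the origin of a listed thing).
The state is a dict: "time_s": time; "joints": joint angles; "qvel": joint speeds; "tau": joint torques, N m; "position": TCP position; "ee_rot": TCP orientation; "wrist_force": force on the tool from outside, world axes, zero at the start; "moment": the same for the moment, N m; "opening": finger opening in mm.
Only numpy, scipy, OpenCV 4.12 (cv2) and the standard library are available. Lean on these libraries where they do the work, as an engineer would, in place of code of your own. Each camera call takes 0.05 s, during which the arm holds its last target. There are 200 camera calls.

## Working session

There is one attempt and no reset: what is moved stays moved. The work goes in short steps, Python scripts to look and compute and a tool call to move; the robot and the scene stay as the last step left them, time stands still between calls to the robot, and variables do not carry over. Pictures are saved under pics/ and viewed, about 8 in all and at most 12, crops included, and the job is handed in when it is done.

Besides the shell and the picture viewer there is one more tool, called after ">>>" as name(argument=value, ...), one argument or row to a line, values as JSON. play_rows: Moves the arm, as the interface text tells. Its arguments: {"type":"object","properties":{"rows":{"type":"array"},"force":{"type":"number"}},"required":["rows"]}

```bash
mkdir -p pics
cat > h.py <<'E'
import numpy as np, cv2
from rig import manip
def w_from_c(p,obs=None):
    if "camera_from_world" in p: return np.linalg.inv(np.array(p["camera_from_world"]))
    from scipy.spatial.transform import Rotation as R
    T=np.eye(4);T[:3,:3]=R.from_quat(obs["ee_rot"]).as_matrix();T[:3,3]=obs["position"]
    return T@np.array(p["tool_from_camera"])
def ray(p,uv,obs=None):
    M=w_from_c(p,obs);d=np.linalg.inv(np.array(p["mtx"]))@[uv[0],uv[1],1]
    return M[:3,3],M[:3,:3]@d
def at_z(p,uv,z,obs=None):
    o,d=ray(p,uv,obs);return o+d*(z-o[2])/d[2]
def cloud(p,obs=None):
    v,u=np.mgrid[:480,:640];z=p["z_map"];K=np.array(p["mtx"])
    P=np.stack([(u-K[0,2])/K[0,0]*z,(v-K[1,2])/K[1,1]*z,z],-1)
    M=w_from_c(p,obs);return P@M[:3,:3].T+M[:3,3]
def save(n,im): cv2.imwrite("pics/"+n+".png",cv2.cvtColor(im,cv2.COLOR_RGB2BGR))
E
python3 - <<'E'
from h import *
o=manip.get_obs();print({k:np.round(v,3) for k,v in o.items()})
for n in("top","scene"):
    p=manip.read_camera(n);save(n,p["img"]);C=cloud(p)
    for t in["cap","cap_bar","tray","stand_b","master","gauge","nest_seat","piston","short_master"]:
        for r in manip.mark_of(t,p)[:4]:
            u,v=np.clip(np.round(r["at"]).astype(int),0,[639,479]);print(n,t,round(r["conf"],2),(u,v),C[v,u].round(0))
E
```

```text
{'time_s': np.float64(0.0), 'joints': array([ 1.122,  0.412, -0.013,  1.597,  0.006,  1.134, -0.082]), 'qvel': array([ 0.001, -0.002, -0.   ,  0.001, -0.001,  0.   ,  0.001]), 'tau': array([-0.0000e+00, -5.8796e+01,  6.4200e-01, -2.9107e+01, -5.4000e-02,
        1.8000e-02,  0.0000e+00]), 'position': array([ 232.071, -579.781,  221.807]), 'ee_rot': array([ 0.982,  0.189, -0.   , -0.001]), 'wrist_force': array([-0.19 , -0.348, -0.24 ]), 'moment': array([ 0.005,  0.006, -0.045]), 'opening': np.float64(87.734)}
top cap 0.94 (np.int64(160), np.int64(191)) [694. 235.  36.]
top cap 0.9 (np.int64(308), np.int64(216)) [638. -64.  49.]
top cap 0.76 (np.int64(253), np.int64(295)) [479.  34. 129.]
top cap 0.65 (np.int64(218), np.int64(213)) [648. 117.  36.]
top cap_bar 0.84 (np.int64(307), np.int64(212)) [646. -63.  54.]
top cap_bar 0.77 (np.int64(252), np.int64(296)) [477.  34. 140.]
top cap_bar 0.72 (np.int64(214), np.int64(206)) [658. 122.  55.]
top cap_bar 0.69 (np.int64(154), np.int64(184)) [704. 243.  54.]
top tray 0.71 (np.int64(374), np.int64(242)) [ 592. -200.    2.]
top tray 0.38 (np.
[... 1138 characters left out ...]
[647. -63.  54.]
scene cap_bar 0.81 (np.int64(400), np.int64(327)) [652. 127.  52.]
scene cap_bar 0.71 (np.int64(378), np.int64(249)) [503.  45. 113.]
scene tray 0.8 (np.int64(260), np.int64(290)) [ 595. -204.   -0.]
scene stand_b 0.96 (np.int64(284), np.int64(243)) [ 444. -197.   11.]
scene stand_b 0.82 (np.int64(212), np.int64(254)) [ 542. -343.   27.]
scene master 0.65 (np.int64(380), np.int64(256)) [500.  50.  89.]
scene gauge 0.64 (np.int64(373), np.int64(276)) [523.  42.  46.]
scene nest_seat 0.83 (np.int64(380), np.int64(259)) [504.  51.  84.]
scene piston 0.59 (np.int64(177), np.int64(312)) [ 723. -346.   24.]
scene short_master 0.84 (np.int64(210), np.int64(254)) [ 545. -346.   29.]
```

View pics/top.png

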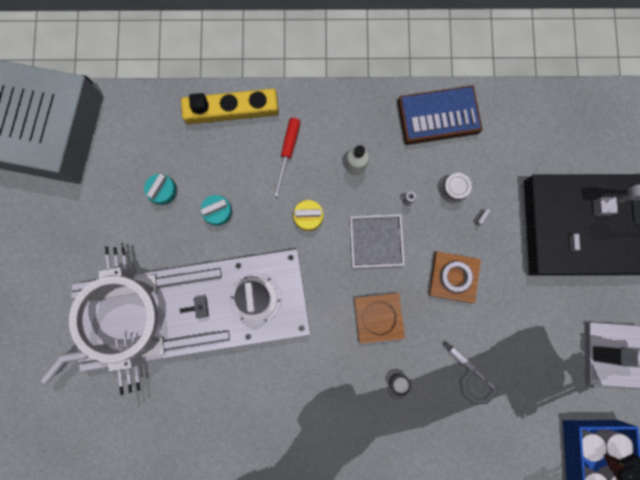

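View pics/scene.png

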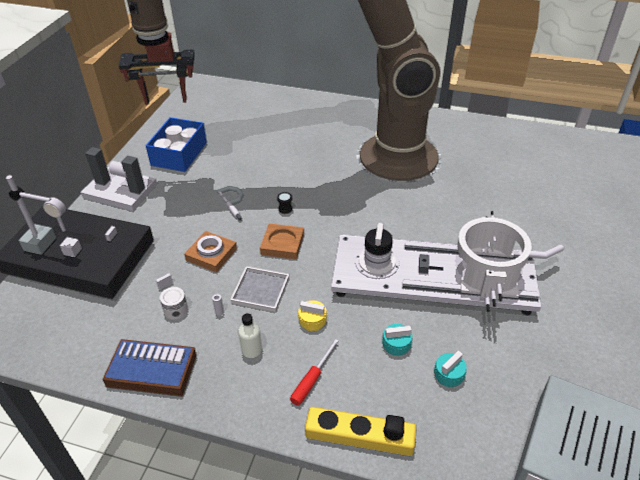

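Candidates for the cap are the black one on the nest, top (251,296), which is the one I want. The yellow at (308,215) and the turquoise ones at (215,210) and (160,189) are look-alikes. The tray is at (377,241), the empty stand at (379,317) and the occupied stand at (456,277).

Run:
```python
from h import *
p=manip.read_camera("top");C=cloud(p);save("capcrop",cv2.resize(p["img"][250:350,200:320],None,fx=5,fy=5))
v,u=np.mgrid[:480,:640]
def box(u0,u1,v0,v1,z0,z1):
    m=(u>=u0)&(u<=u1)&(v>=v0)&(v<=v1)&(C[...,2]>z0)&(C[...,2]<z1);return C[m]
def rect(P):
    r=cv2.minAreaRect(P[:,:2].astype(np.float32));return [np.round(x,1) for x in r],P[:,2].mean().round(1),len(P)
print("bar",rect(box(225,285,265,325,136,155)))
print("disc",cv2.minEnclosingCircle(box(225,285,265,325,116,155)[:,:2].astype(np.float32)))
print("plate",rect(box(60,320,240,380,36,48)))
print("stand",rect(box(345,415,285,350,18,30)))
print("stand fl",cv2.minEnclosingCircle(box(355,405,295,345,6,15)[:,:2].astype(np.float32)))
print("tray",rect(box(340,415,205,275,6,25)))
for t,z in(("tray",3),("stand_b",12),("cap",124)):
  for r in manip.silhouettes(t,p)[:4]:
    m=r["mask"].astype(np.uint8);c=cv2.minAreaRect(cv2.findNonZero(m));print(t,round(r["conf"],2),np.round(c[0]),m.sum(),at_z(p,c[0],z).round(1))
```

```text
bar ([array([475.5,  39.1]), array([52.1, 12.3]), np.float64(6.7)], np.float64(144.1), 210)
disc ((475.4574890136719, 39.12089157104492), 30.976579666137695)
plate ([array([456. , 167.8]), array([170.3, 450.1]), np.float64(8.6)], np.float64(43.7), 12412)
stand ([array([ 436.6, -204.8]), array([90. , 90.7]), np.float64(6.0)], np.float64(24.4), 1250)
stand fl ((422.34954833984375, -207.4857635498047), 56.98215866088867)
tray ([array([ 599.1, -205.8]), array([144.8, 139.5]), np.float64(89.7)], np.float64(10.6), 734)
tray 0.6 [376. 241.] 2653 [ 593.1 -204.8    3. ]
stand_b 0.79 [454. 277.] 1701 [ 518.1 -359.7   12. ]
stand_b 0.65 [379. 318.] 2140 [ 436.8 -206.2   12. ]
cap 0.93 [251. 297.] 896 [475.6  37.8 124. ]
cap 0.92 [216. 210.] 755 [635.3 104.3 124. ]
cap 0.72 [308. 216.] 766 [625.  -65.8 124. ]
cap 0.67 [160. 189.] 781 [676.6 209.2 124. ]
```

View pics/capcrop.png

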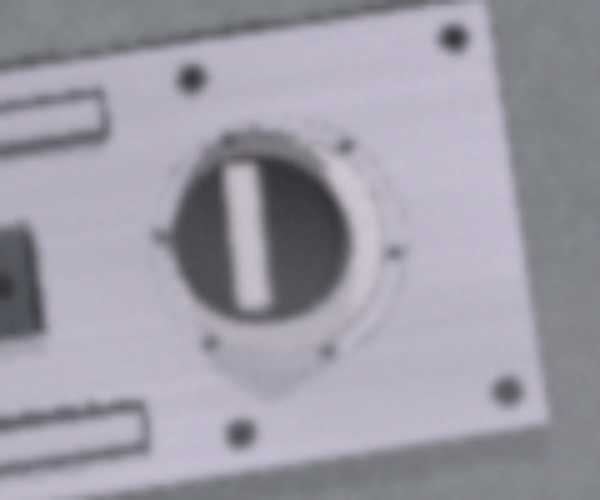

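Black cap confirmed: axis about (475.5, 39.1), bar yaw 0.117. Moving above it.

>>> play_rows(
  rows=[
    [87,0,20,40,0],
    [87,20,70,40,-0.05],
    [87,45,125,40,-0.1],
    [87,70,180,40,-0.15],
    [87,95,235,40,-0.2],
    [87,117,290,40,-0.263],
    [87,140,345,40,-0.263],
    [87,160,400,40,-0.263],
  ],
  force=20,
)

```text
time_s: 2.2
position: [392.9, -178.4, 263.0]
ee_rot: [0.998, 0.059, 0.0, 0.0]
wrist_force: [1.7, -0.8, 0.0]
opening: 86.8
```

>>> play_rows(
  rows=[
    [87,22,55,0,0],
    [87,44,110,0,0],
    [87,66,165,0,0],
    [87,80,205,0,0],
    [87,83.2,219.3,0,0],
    [87,83.2,219.3,0,0],
    [87,83.2,219.3,0,0],
  ],
)

```text
time_s: 3.08
position: [475.2, 37.2, 262.6]
ee_rot: [0.998, 0.058, -0.0, 0.0]
wrist_force: [0.2, -1.5, 0.3]
opening: 87.2
```

```bash
cat > look.py <<'E'
from h import *
import sys
o=manip.get_obs();p=manip.read_camera("wrist");C=cloud(p,o);save(sys.argv[1],p["img"])
z0,z1=float(sys.argv[2]),float(sys.argv[3]);cx,cy,r=map(float,sys.argv[4:7])
print("tcp",o["position"].round(2),o["ee_rot"].round(4),"F",o["wrist_force"].round(2),o["opening"])
m=(C[...,2]>z0)&(C[...,2]<z1)&(np.hypot(C[...,0]-cx,C[...,1]-cy)<r)&(p["z_map"]>0)
P=C[m];print(len(P),P.mean(0).round(1));print(cv2.minAreaRect(P[:,:2].astype(np.float32)),cv2.minEnclosingCircle(P[:,:2].astype(np.float32)))
E
python3 look.py w1 136 155 475.5 39 45;python3 look.py w2 117 130 475.5 39 38
```

```text
tcp [475.18  37.21 262.55] [ 9.983e-01  5.780e-02 -2.000e-04  4.000e-04] F [ 0.17 -1.52  0.34] 87.21242196968853
819 [476.9  39.7 143.6]
((475.5234680175781, 39.64338302612305), (52.15499496459961, 11.512763023376465), 6.734100818634033) ((475.5814514160156, 39.42913055419922), 26.169219970703125)
tcp [475.22  37.19 262.63] [ 9.983e-01  5.760e-02 -1.000e-04  4.000e-04] F [ 0.12 -0.14  0.31] 87.02006937820524
2449 [477.9  39.4 123.8]
((476.2412414550781, 39.29486083984375), (60.29683303833008, 59.62065887451172), 57.36669158935547) ((475.36383056640625, 39.31089782714844), 30.97752571105957)
```

>>> play_rows(
  rows=[
    [40,0.2,2,-50,0],
    [40,0.2,2,-95,0],
    [40,0.2,2,-120,0],
    [40,0.2,2,-130,0],
    [40,0.2,2,-134,0],
    [40,0.2,2,-134,0],
    [40,0.2,2,-134,0],
  ],
)

```text
time_s: 4.05
position: [476.3, 41.0, 129.6]
ee_rot: [0.998, 0.059, 0.001, 0.0]
wrist_force: [0.8, -0.7, 0.8]
opening: 40.1
```

```bash
cat > o.py <<'E'
from h import *
for i in range(4):
    o=manip.get_obs();print(o["time_s"],o["position"].round(2),o["ee_rot"].round(4),"F",o["wrist_force"].round(2),o["moment"].round(3),round(float(o["opening"]),2))
E
python3 o.py; python3 look.py w3 136 155 475.5 39 45
```

```text
4.05 [476.3   41.05 129.55] [9.983e-01 5.880e-02 8.000e-04 1.000e-04] F [ 0.82 -0.72  0.79] [0.055 0.047 0.009] 40.06
4.05 [476.3   41.05 129.55] [9.983e-01 5.880e-02 8.000e-04 1.000e-04] F [ 0.82 -0.72  0.79] [0.055 0.047 0.009] 40.06
4.05 [476.3   41.05 129.55] [9.983e-01 5.880e-02 8.000e-04 1.000e-04] F [ 0.82 -0.72  0.79] [0.055 0.047 0.009] 40.06
4.05 [476.3   41.05 129.55] [9.983e-01 5.880e-02 8.000e-04 1.000e-04] F [ 0.82 -0.72  0.79] [0.055 0.047 0.009] 40.06
tcp [476.3   41.05 129.55] [9.983e-01 5.880e-02 8.000e-04 1.000e-04] F [ 0.82 -0.72  0.79] 40.061748243659416
3471 [480.1  40.3 144.3]
((480.59100341796875, 42.38713836669922), (51.0879020690918, 49.35821533203125), 56.4500846862793) ((479.251953125, 41.19103240966797), 30.007099151611328)
```

View pics/w3.png

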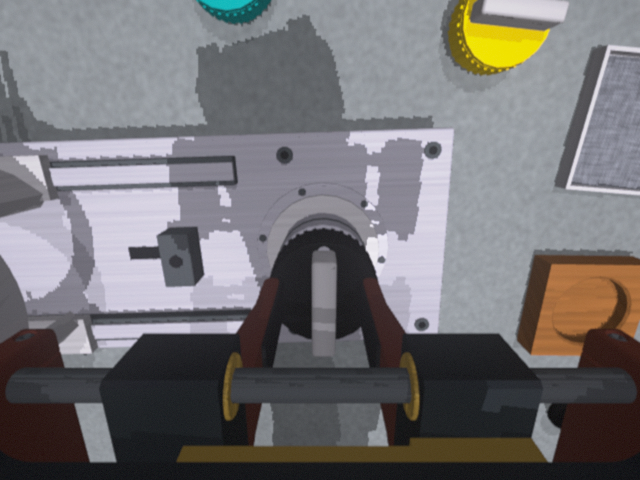

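The bar at (324,300) lies between the fingertips at (275,290) and (372,290), so the grasp is well placed. Next I correct for settling.

>>> play_rows(
  rows=[
    [30,-0.5,-1.5,-2,0],
    [30,-0.5,-1.5,-3,0],
    [30,-0.5,-1.5,-3,0],
    [30,-0.5,-1.5,-3,0],
  ],
)

```text
time_s: 4.6
position: [475.2, 39.6, 125.7]
ee_rot: [0.998, 0.059, 0.0, 0.0]
wrist_force: [-0.1, -0.6, 1.1]
opening: 29.7
```

Run:
```python
from h import *
o=manip.get_obs();print(o["position"].round(2),o["wrist_force"].round(2),o["opening"])
p=manip.read_camera("wrist");C=cloud(p,o)
o=manip.get_obs();print(o["position"].round(2),o["wrist_force"].round(2))
# visible bar edge: fit line of bar-top centre in tool frame
from scipy.spatial.transform import Rotation as R
for zc in (142,146),:
    m=(C[...,2]>zc[0])&(C[...,2]<zc[1]);L=R.from_quat(o["ee_rot"]).inv().apply(C[m]-o["position"])
    L=L[(abs(L[:,1])<12)]
    for a in range(-30,40,5):
        q=L[(L[:,0]>=a)&(L[:,0]<a+5)]
        if len(q)>5: print(a,len(q),np.percentile(q[:,1],[1,50,99]).round(1),q[:,0].max().round(1))
```

```text
[475.2   39.59 125.67] [-0.13 -0.62  1.05] 29.72135582735334
[475.18  39.62 125.63] [ 0.26  0.01 -0.17]
-30 7 [-3.9 -1.   4. ] -25.0
-25 180 [-5.5  0.5  6. ] -20.0
-20 208 [-5.4  0.3  6. ] -15.1
-15 213 [-5.4  0.   5.9] -10.0
-10 206 [-5.3  0.5  5.9] -5.0
-5 220 [-5.3  0.   5.8] -0.1
0 237 [-5.2  0.5  6.2] 5.0
5 224 [-5.2  0.5  6.2] 10.0
10 241 [-5.1  0.5  6.1] 15.0
15 254 [-5.1  0.5  6.1] 20.0
20 258 [-5.5  0.   6. ] 25.0
25 101 [-5.   0.5  5.9] 26.9
```

>>> play_rows(
  rows=[
    [5,0,0,0,0],
    [5,0,0,0,0],
    [5,0,0,0,0],
    [5,0,0,0,0],
  ],
  force=12,
)

```text
time_s: 5.15
position: [475.2, 39.6, 125.7]
ee_rot: [0.998, 0.059, 0.0, 0.0]
wrist_force: [-0.3, 0.2, -0.1]
opening: 12.0
```

```bash
python3 o.py|head -1
```

```text
5.15 [475.2   39.55 125.66] [0.9983 0.0588 0.     0.    ] F [-0.29  0.2  -0.06] [-0.011  0.018 -0.025] 12.05
```

>>> play_rows(
  rows=[
    [5,0,0,-0.5,0],
    [5,0,0,-1,0],
    [5,0,0,-1.5,0],
    [5,0,0,-2,0],
    [5,0,0,-2,0],
    [5,0,0,-2,0],
  ],
)

```text
time_s: 5.9
position: [475.3, 39.5, 124.2]
ee_rot: [0.998, 0.059, 0.0, 0.0]
wrist_force: [-2.3, -1.0, 8.1]
opening: 11.9
```

>>> play_rows(
  rows=[
    [5,0,0,-0.5,0],
    [5,0,0,-1,0],
    [5,0,0,-1.5,0],
    [5,0,0,-1.5,0],
    [5,0,0,-1.5,0],
  ],
)

```text
time_s: 6.52
position: [475.3, 39.6, 123.1]
ee_rot: [0.998, 0.059, 0.0, 0.0]
wrist_force: [-3.7, -0.8, 13.2]
opening: 11.6
```

```bash
python3 o.py|head -1
```

```text
6.525 [475.32  39.56 123.06] [9.983e-01 5.890e-02 3.000e-04 3.000e-04] F [-3.71 -0.84 13.23] [-0.19   0.971 -0.019] 11.57
```

>>> play_rows(
  rows=[
    [5,-0.2,0,-0.4,0],
    [5,-0.3,0,-0.8,0],
    [5,-0.3,0,-1.2,0],
    [5,-0.3,0,-1.2,0],
    [5,-0.3,0,-1.2,0],
  ],
)

```text
time_s: 7.15
position: [475.4, 39.6, 122.2]
ee_rot: [0.998, 0.059, 0.001, 0.0]
wrist_force: [-4.8, -0.9, 16.2]
opening: 12.1
```

```bash
python3 o.py|head -1
```

```text
7.15 [475.44  39.58 122.24] [9.983e-01 5.880e-02 7.000e-04 3.000e-04] F [-4.82 -0.89 16.23] [-0.218  0.999 -0.051] 12.13
```

>>> play_rows(
  rows=[
    [5,-0.4,0,-0.2,0],
    [5,-0.8,0,-0.5,0],
    [5,-0.8,0,-0.5,0],
    [5,-0.8,0,-0.5,0],
  ],
)

```text
time_s: 7.65
position: [475.3, 39.6, 122.1]
ee_rot: [0.998, 0.059, 0.001, 0.0]
wrist_force: [-2.7, -1.3, 16.5]
opening: 12.0
```

```bash
python3 o.py|head -1
```

```text
7.65 [475.34  39.59 122.06] [9.983e-01 5.870e-02 1.400e-03 3.000e-04] F [-2.74 -1.28 16.46] [-0.25   0.699  0.005] 12.03
```

>>> play_rows(
  rows=[
    [5,-0.4,0.2,-0.2,0],
    [5,-0.4,0.2,-0.3,0],
    [5,-0.4,0.2,-0.3,0],
  ],
)

```text
time_s: 8.02
position: [475.3, 39.6, 121.9]
ee_rot: [0.998, 0.059, 0.002, 0.0]
wrist_force: [-2.4, -3.2, 16.1]
opening: 11.8
```

```bash
python3 o.py|head -1
```

```text
8.025 [475.34  39.58 121.91] [9.983e-01 5.870e-02 1.800e-03 4.000e-04] F [-2.44 -3.17 16.13] [-0.463  0.527 -0.023] 11.81
```

>>> play_rows(
  rows=[
    [5,-0.2,-0.2,-0.2,0],
    [5,-0.3,-0.4,-0.4,0],
    [5,-0.3,-0.4,-0.4,0],
  ],
)

```text
time_s: 8.4
position: [475.4, 39.6, 121.7]
ee_rot: [0.998, 0.059, 0.002, 0.0]
wrist_force: [-2.2, -0.8, 16.3]
opening: 11.6
```

Run:
```python
from h import *
for i in range(4):
    manip.read_camera("top");o=manip.get_obs();print(o["position"].round(2),"F",o["wrist_force"].round(2),o["moment"].round(3))
```

```text
[475.4   39.56 121.65] F [-1.65 -0.64 17.09] [-0.218  0.303 -0.039]
[475.38  39.58 121.65] F [-1.27 -0.68 18.11] [-0.187  0.328 -0.093]
[475.4   39.57 121.68] F [-0.98  0.26 16.82] [-0.219  0.344 -0.022]
[475.44  39.62 121.69] F [-1.45 -0.04 16.66] [-0.256  0.339 -0.034]
```

>>> play_rows(
  rows=[
    [5,-0.1,0,-0.2,0],
    [5,-0.2,0,-0.3,0],
    [5,-0.2,0,-0.3,0],
  ],
)

```text
time_s: 8.98
position: [475.4, 39.6, 121.5]
ee_rot: [0.998, 0.059, 0.002, 0.0]
wrist_force: [-0.9, -0.8, 17.8]
opening: 12.0
```

```bash
cat > f.py <<'E'
from h import *
L=[]
for i in range(6):
    manip.read_camera("top");o=manip.get_obs();L.append(np.r_[o["position"],o["wrist_force"],o["moment"]])
print(np.mean(L,0).round(2),np.std(L,0).round(2)[3:6],o["opening"],2*np.arctan2(o["ee_rot"][1],o["ee_rot"][0]))
E
python3 f.py
```

```text
[ 4.7540e+02  3.9600e+01  1.2149e+02 -1.3100e+00 -1.0600e+00  1.7780e+01
 -2.5000e-01  3.1000e-01 -6.0000e-02] [0.67 0.38 0.32] 12.107774738795648 0.11759811417717692
```

>>> play_rows(
  rows=[
    [5,0,0,-0.2,0],
    [5,0,0,-0.2,0.02],
    [5,0,0,-0.2,0.04],
  ],
)

```text
time_s: 9.65
position: [475.5, 39.6, 121.3]
ee_rot: [0.997, 0.079, 0.002, 0.0]
wrist_force: [-1.3, -1.3, 17.0]
opening: 12.1
```

```bash
python3 f.py
```

```text
[ 4.7547e+02  3.9580e+01  1.2125e+02 -1.1800e+00 -5.5000e-01  1.6710e+01
 -1.8000e-01  2.0000e-01 -2.4000e-01] [0.26 0.57 0.2 ] 12.61848898699773 0.15705567608606857
```

>>> play_rows(
  rows=[
    [5,0,0,0,-0.02],
    [5,0,0,0,-0.04],
    [5,0,0,0,-0.04],
    [5,0,0,0,-0.04],
  ],
  force=30,
)

```text
time_s: 10.45
position: [475.5, 39.7, 121.3]
ee_rot: [0.998, 0.059, 0.003, 0.0]
wrist_force: [-0.9, -2.0, 16.7]
opening: 11.6
```

```bash
python3 f.py
```

```text
[ 4.7554e+02  3.9680e+01  1.2129e+02 -7.5000e-01 -8.8000e-01  1.6980e+01
 -2.1000e-01  1.3000e-01  2.0000e-01] [0.54 0.38 0.52] 11.742765997847123 0.11838875441776109
```

>>> play_rows(
  rows=[
    [5,0,0,-0.2,0.015],
    [5,0,0,-0.4,0.015],
    [5,0,0,-0.4,0.015],
  ],
)

```text
time_s: 11.12
position: [475.6, 39.7, 121.1]
ee_rot: [0.998, 0.066, 0.003, 0.0]
wrist_force: [-1.9, -1.0, 20.2]
opening: 12.0
```

```bash
python3 f.py
```

```text
[ 4.7556e+02  3.9680e+01  1.2110e+02 -1.7300e+00 -8.0000e-01  1.9780e+01
 -2.0000e-01  3.8000e-01 -1.0000e-01] [0.54 0.43 0.33] 12.043692536035854 0.13249189095025282
```

>>> play_rows(
  rows=[
    [5,0,0,0,0.02],
    [5,0,0,0,0.05],
    [5,0,0,0,0.05],
  ],
)

```text
time_s: 11.8
position: [475.7, 39.8, 121.1]
ee_rot: [0.996, 0.091, 0.003, 0.0]
wrist_force: [-1.9, -0.6, 19.5]
opening: 11.9
```

```bash
python3 f.py
```

```text
[ 4.7567e+02  3.9730e+01  1.2110e+02 -1.2300e+00 -3.2000e-01  1.9470e+01
 -1.4000e-01  2.7000e-01 -2.4000e-01] [0.29 0.25 0.39] 11.331313928471817 0.18220674536576245
```

>>> play_rows(
  rows=[
    [5,0,0,0,0.03],
    [5,0,0,0,0.03],
  ],
)

```text
time_s: 12.35
position: [475.7, 39.8, 121.1]
ee_rot: [0.994, 0.106, 0.003, 0.0]
wrist_force: [-1.1, 0.5, 19.6]
opening: 11.7
```

```bash
python3 f.py
```

```text
[ 4.7574e+02  3.9770e+01  1.2110e+02 -1.1200e+00 -5.0000e-01  1.8790e+01
 -1.3000e-01  2.5000e-01 -2.2000e-01] [0.47 0.43 0.44] 12.143526684219607 0.21220873689783554
```

Mz stays constant at about 0.22 Nm as the turn goes on, which is friction, so the cap turns freely. Continuing.

>>> play_rows(
  rows=[
    [5,0,0,0,0.06],
    [5,0,0,0,0.14],
    [5,0,0,0,0.22],
    [5,0,0,0,0.3],
  ],
)

```text
time_s: 13.15
position: [476.0, 39.9, 121.1]
ee_rot: [0.967, 0.255, 0.003, 0.0]
wrist_force: [0.1, -0.1, 17.3]
opening: 12.0
```

```bash
python3 f.py
```

```text
[ 4.7597e+02  3.9950e+01  1.2111e+02 -9.0000e-02 -4.3000e-01  1.8210e+01
 -3.0000e-02  3.0000e-02 -1.7000e-01] [0.34 0.35 0.72] 12.03337899346885 0.5124013637532708
```

>>> play_rows(
  rows=[
    [5,0,0,-0.1,0.08],
    [5,0,0,-0.1,0.17],
    [5,0,0,-0.1,0.26],
    [5,0,0,-0.1,0.34],
  ],
)

```text
time_s: 13.95
position: [476.1, 40.0, 121.1]
ee_rot: [0.91, 0.415, 0.003, 0.001]
wrist_force: [0.1, -0.1, 18.1]
opening: 11.9
```

```bash
python3 f.py
```

```text
[ 4.7612e+02  4.0060e+01  1.2110e+02  2.1000e-01  5.0000e-02  1.9170e+01
 -1.0000e-02  6.0000e-02 -2.1000e-01] [0.37 0.27 0.61] 12.142868451409838 0.852342631357675
```

Now at 0.735 rad (42°). I go 0.32 further, to about 60°.

>>> play_rows(
  rows=[
    [5,0,0,0,0.08],
    [5,0,0,0,0.16],
    [5,0,0,0,0.24],
    [5,0,0,0,0.31],
  ],
)

```text
time_s: 14.75
position: [476.2, 40.1, 121.1]
ee_rot: [0.835, 0.55, 0.003, 0.001]
wrist_force: [-0.7, 0.2, 18.7]
opening: 11.9
```

```bash
python3 f.py
```

```text
[ 4.7616e+02  4.0120e+01  1.2110e+02 -1.0000e-01 -2.7000e-01  1.9470e+01
  0.0000e+00  1.0000e-02 -2.3000e-01] [0.51 0.25 0.78] 11.701375744572326 1.162283628330367
```

>>> play_rows(
  rows=[
    [5,0,0,1.5,0],
    [5,0,0,3,0],
    [5,0,0,4.5,0],
    [5,0,0,6,0],
    [5,0,0,7,0],
  ],
)

```text
time_s: 15.68
position: [473.1, 39.4, 125.7]
ee_rot: [0.836, 0.549, -0.0, -0.0]
wrist_force: [1.5, 0.3, -0.1]
opening: 11.8
```

```bash
python3 f.py
```

```text
[ 4.7291e+02  3.9330e+01  1.2554e+02  1.3000e+00  3.0000e-01  4.8000e-01
  1.7000e-01 -4.2000e-01 -2.0000e-02] [0.65 0.43 0.59] 11.642552451047713 1.1628643081341172
```

>>> play_rows(
  rows=[
    [5,1.5,0.3,1,0],
    [5,2.5,0.5,3,0],
    [5,2.5,0.5,7,0],
    [5,2.5,0.5,12,0],
  ],
)

```text
time_s: 16.48
position: [475.5, 39.8, 137.9]
ee_rot: [0.836, 0.549, -0.0, -0.0]
wrist_force: [-0.4, 1.2, -2.3]
opening: 11.7
```

```bash
python3 f.py
```

```text
[ 4.7579e+02  3.9830e+01  1.3808e+02 -2.2000e-01  2.6000e-01 -2.2700e+00
 -3.0000e-02 -6.0000e-02  0.0000e+00] [0.66 0.31 0.37] 11.651835776995064 1.1627025712247954
```

>>> play_rows(
  rows=[
    [5,0,0,20,0],
    [5,0,0,45,0],
    [5,15,-30,50,0],
    [5,40,-80,50,0],
    [5,65,-135,50,0],
    [5,90,-190,40,0],
    [5,110,-230,20,0],
    [5,117,-245,0,0],
  ],
)

```text
time_s: 17.77
position: [592.9, -208.9, 136.3]
ee_rot: [0.837, 0.547, -0.0, 0.0]
wrist_force: [-0.6, 0.6, -2.5]
opening: 11.4
```

>>> play_rows(
  rows=[
    [5,0,0,-30,0],
    [5,0,0,-60,0],
    [5,0,0,-75,0],
    [5,0,0,-85,0],
    [5,0,0,-85,0],
  ],
)

```text
time_s: 18.4
position: [592.7, -205.0, 52.6]
ee_rot: [0.836, 0.549, -0.0, -0.0]
wrist_force: [1.0, 0.0, -3.1]
opening: 12.1
```

```bash
python3 f.py
python3 - <<'E'
from h import *
p=manip.read_camera("scene");C=cloud(p);save("s2",cv2.resize(p["img"][180:380,180:460],None,fx=2.7,fy=2.7))
E
```

```text
[ 5.9325e+02 -2.0525e+02  5.3660e+01  1.3000e-01  3.7000e-01 -2.1300e+00
 -5.0000e-02 -4.0000e-02  3.0000e-02] [0.35 0.42 0.46] 11.931555335736189 1.1627014464930343
```

View pics/s2.png

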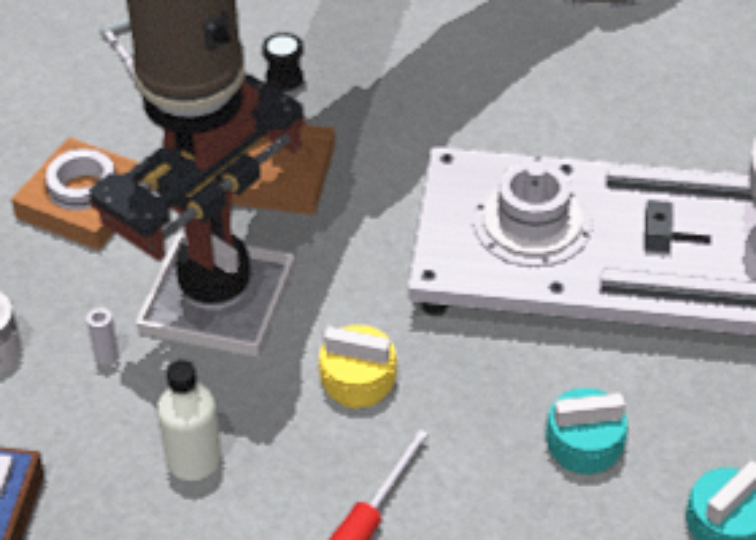

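The cap is held over the tray at crop (215,265) and the master is still on the nest at (535,205). Lowering gently.

>>> play_rows(
  rows=[
    [5,0,0,-6,0],
    [5,0,0,-10,0],
    [5,0,0,-12,0],
    [5,0,0,-12.5,0],
    [5,0,0,-13,0],
    [5,0,0,-13,0],
  ],
)

```text
time_s: 19.5
position: [592.7, -205.1, 39.9]
ee_rot: [0.836, 0.549, 0.0, 0.0]
wrist_force: [-1.4, -0.9, -0.5]
opening: 11.5
```

```bash
python3 f.py
```

```text
[ 5.9272e+02 -2.0513e+02  3.9880e+01 -9.8000e-01  1.8000e-01 -1.2000e-01
  2.0000e-02  2.1000e-01  2.0000e-02] [0.51 0.81 0.54] 11.798224628376408 1.1628172451037873
```

>>> play_rows(
  rows=[
    [30,0,0,0,0],
    [35,0,0,0,0],
    [35,0,0,0,0],
    [35,0,0,15,0],
    [40,0,0,50,0],
    [60,0,0,100,0],
    [84,0,0,130,0],
  ],
)

```text
time_s: 20.68
position: [593.7, -205.0, 173.5]
ee_rot: [0.836, 0.549, 0.001, 0.001]
wrist_force: [-0.7, 0.5, -0.0]
opening: 56.5
```

>>> play_rows(
  rows=[
    [87,-20,40,20,0],
    [87,-45,95,30,0],
    [87,-70,150,30,0],
    [87,-95,200,30,0],
    [87,-112,235,30,0],
    [87,-117,244.5,30,0],
    [87,-117,244.5,30,0],
    [87,-117,244.5,30,0],
  ],
)

```text
time_s: 21.68
position: [476.4, 37.9, 199.8]
ee_rot: [0.836, 0.548, 0.0, 0.0]
wrist_force: [-1.1, -0.5, -0.3]
opening: 86.9
```

```bash
python3 look.py w4 84 93 475.5 39 40
python3 - <<'E'
from h import *
p=manip.read_camera("top");save("t2",cv2.resize(p["img"][180:360,200:440],None,fx=3,fy=3));C=cloud(p)
v,u=np.mgrid[:480,:640]
P=C[(abs(C[...,0]-592)<42)&(abs(C[...,1]+205)<42)&(C[...,2]>25)];print("cap in tray",cv2.minEnclosingCircle(P[:,:2].astype(np.float32)),np.percentile(P[:,2],[5,50,95]))
m=(abs(C[...,0]-436.6)<44)&(abs(C[...,1]+205)<44)
P=C[m&(C[...,2]<15)&(C[...,2]>5)];print("recess",cv2.minEnclosingCircle(P[:,:2].astype(np.float32)),P.mean(0),len(P))
E
```

```text
tcp [476.4   37.88 199.84] [8.363e-01 5.483e-01 0.000e+00 2.000e-04] F [-1.05 -0.51 -0.33] 86.86308565009705
2159 [476.   40.2  88.5]
((475.57745361328125, 39.14095687866211), (59.27839279174805, 58.880760192871094), 54.87977600097656) ((475.4425354003906, 39.03213882446289), 29.970605850219727)
cap in tray ((591.857666015625, -204.91903686523438), 30.712148666381836) [35.06024981 39.98099716 60.48747768]
recess ((428.0464172363281, -196.45895385742188), 44.123939514160156) [ 436.53670989 -205.19227355   12.13589214] 746
```

View pics/w4.png

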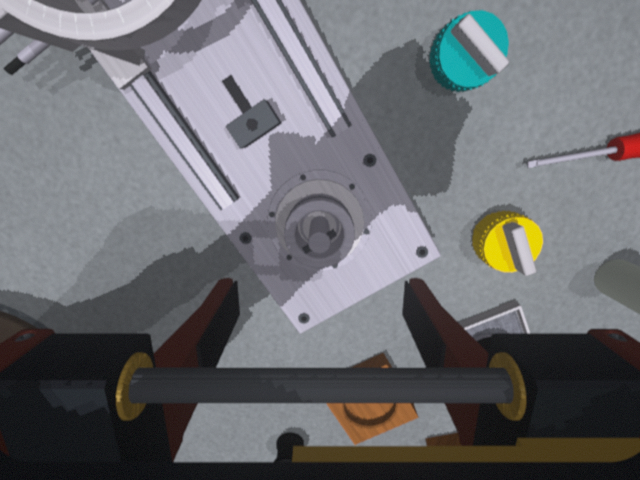

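The cap stands in the tray at (592, -205). The master is on the nest at picture (318,230), world (475.5, 39.1). Descending over it.

>>> play_rows(
  rows=[
    [87,-0.2,-0.3,-50,0],
    [87,-0.2,-0.3,-90,0],
    [87,-0.2,-0.3,-115,0],
    [87,-0.2,-0.3,-128,0],
    [87,-0.2,-0.3,-132,0],
    [87,-0.2,-0.3,-132,0],
    [87,-0.2,-0.3,-132,0],
  ],
  force=25,
)

```text
time_s: 22.65
position: [476.1, 39.1, 68.6]
ee_rot: [0.836, 0.549, 0.001, 0.0]
wrist_force: [-0.1, -0.7, 0.2]
opening: 86.8
```

```bash
python3 f.py
```

```text
[ 4.7584e+02  3.9010e+01  6.8290e+01 -5.0000e-02 -4.0000e-01 -1.3000e-01
 -5.0000e-02 -6.0000e-02 -1.0000e-02] [0.63 0.51 0.5 ] 87.32173428780142 1.1627709113087699
```

>>> play_rows(
  rows=[
    [70,-0.2,0,0,0],
    [62,-0.2,0,0,0],
    [50,-0.2,0,0,0],
    [50,-0.2,0,0,0],
    [50,-0.2,0,0,0],
    [50,-0.2,0,0,0],
  ],
)

```text
time_s: 23.7
position: [475.3, 39.1, 67.8]
ee_rot: [0.836, 0.549, 0.0, 0.0]
wrist_force: [0.2, -0.1, -0.0]
opening: 58.4
```

```bash
python3 f.py
```

```text
[ 4.7531e+02  3.9060e+01  6.7750e+01  7.8000e-01 -5.0000e-02 -1.2000e+00
 -5.0000e-02 -1.6000e-01  1.0000e-02] [0.27 0.48 0.48] 58.315915788056486 1.1628240108338739
```

>>> play_rows(
  rows=[
    [50,0,0,2,0],
    [50,0,0,5,0],
    [50,0,0,10,0],
    [50,0,0,18,0],
    [50,0,0,18,0],
  ],
  force=35,
)

```text
time_s: 24.62
position: [475.8, 39.1, 86.6]
ee_rot: [0.836, 0.549, 0.001, 0.0]
wrist_force: [-0.1, -0.8, -4.1]
opening: 58.1
```

```bash
python3 f.py
```

```text
[ 4.7528e+02  3.8980e+01  8.5790e+01 -2.2000e-01 -3.1000e-01 -4.0000e+00
 -2.0000e-02 -3.0000e-02 -3.0000e-02] [0.3  0.45 0.34] 58.47969419889076 1.1627879791089364
```

>>> play_rows(
  rows=[
    [50,0,0,25,0],
    [50,0,0,55,0],
    [50,0,0,65,0],
    [50,-8,-50,65,0],
    [50,-16,-105,65,0],
    [50,-25,-160,65,0],
    [50,-33,-210,50,0],
    [50,-38.7,-244,25,0],
  ],
)

```text
time_s: 25.92
position: [436.0, -207.9, 110.2]
ee_rot: [0.836, 0.548, -0.0, 0.001]
wrist_force: [0.5, -0.4, -4.2]
opening: 58.1
```

>>> play_rows(
  rows=[
    [50,0,0,-20,0],
    [50,0,0,-40,0],
    [50,0,0,-55,0],
    [50,0,0,-55,0],
    [50,0,0,-55,0],
  ],
)

```text
time_s: 26.55
position: [437.0, -204.8, 56.1]
ee_rot: [0.836, 0.549, 0.0, 0.0]
wrist_force: [0.7, -0.1, -3.2]
opening: 58.2
```

```bash
python3 f.py
python3 - <<'E'
from h import *
o=manip.get_obs();p=manip.read_camera("wrist");save("w5",p["img"]);C=cloud(p,o)
P=C[(abs(C[...,0]-436.6)<70)&(abs(C[...,1]+205)<70)&(C[...,2]>20)&(C[...,2]<28)];print(cv2.minAreaRect(P[:,:2].astype(np.float32)),len(P))
P=C[(abs(C[...,0]-436.6)<50)&(abs(C[...,1]+205)<50)&(C[...,2]>67)&(C[...,2]<77)];print(cv2.minEnclosingCircle(P[:,:2].astype(np.float32)),len(P),P[:,2].mean())
p=manip.read_camera("scene");save("s3",cv2.resize(p["img"][180:320,200:360],None,fx=4,fy=4))
E
```

```text
[ 4.3702e+02 -2.0509e+02  5.6360e+01 -1.7000e-01 -1.5000e-01 -4.0100e+00
 -6.0000e-02 -4.0000e-02  1.0000e-02] [0.37 0.6  0.46] 58.35463405618622 1.162791828653006
((436.6865234375, -205.16477966308594), (90.36646270751953, 90.92371368408203), 5.8705549240112305) 7356
((440.41326904296875, -197.08384704589844), 38.057884216308594) 4539 74.29270586439713
```

View pics/w5.png

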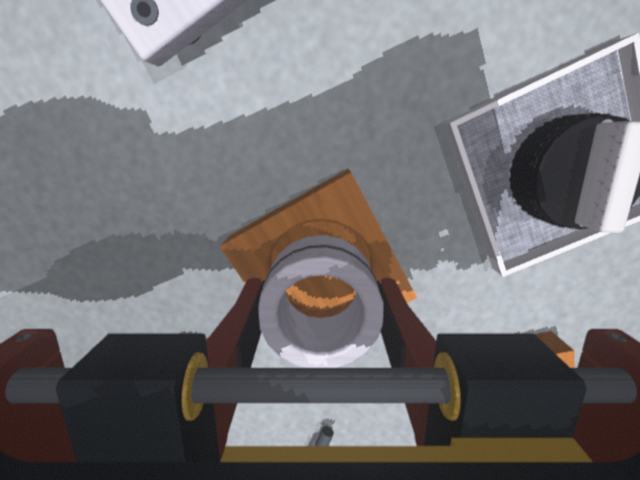

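The master is over the empty stand at picture (320,300), aligned to within 0.5 mm. The cap stands upright in the tray at (570,170). Lowering.

>>> play_rows(
  rows=[
    [50,-0.4,0,-8,0],
    [50,-0.4,0,-15,0],
    [50,-0.4,0,-20,0],
    [50,-0.4,0,-24,0],
    [50,-0.4,0,-26,0],
    [50,-0.4,0,-27.5,0],
    [50,-0.4,0,-28,0],
    [50,-0.4,0,-28,0],
  ],
)

```text
time_s: 27.95
position: [436.2, -205.0, 27.8]
ee_rot: [0.836, 0.549, 0.0, 0.0]
wrist_force: [-0.4, 0.5, -3.9]
opening: 58.4
```

```bash
python3 f.py
```

```text
[ 4.3624e+02 -2.0499e+02  2.7850e+01 -1.0000e-02  5.0000e-02 -4.0500e+00
 -4.0000e-02 -3.0000e-02  1.0000e-02] [0.24 0.53 0.13] 57.811401869817054 1.1627218765642056
```

>>> play_rows(
  rows=[
    [50,0.2,0,-0.4,0],
    [50,0.2,0,-0.8,0],
    [50,0.2,0,-1.1,0],
    [50,0.2,0,-1.3,0],
    [50,0.2,0,-1.3,0],
  ],
)

```text
time_s: 28.88
position: [436.4, -204.9, 26.7]
ee_rot: [0.836, 0.549, -0.0, 0.0]
wrist_force: [-2.5, 0.6, 3.7]
opening: 57.8
```

```bash
python3 f.py
```

```text
[ 4.3638e+02 -2.0494e+02  2.6690e+01 -2.8400e+00  1.5000e+00  5.5800e+00
  1.9000e-01  5.6000e-01  2.0000e-02] [0.33 0.23 0.86] 58.069791521185635 1.1628110414409314
```

Seated at the expected height. Releasing.

>>> play_rows(
  rows=[
    [50,0,0,0.5,0],
    [62,0,0,0.7,0],
    [75,0,0,0.7,0],
    [85,0,0,0.7,0],
    [86,0,0,0.7,0],
    [86,0,0,10,0],
    [86,0,0,40,0],
    [86,0,0,80,0],
  ],
)

```text
time_s: 30.18
position: [435.9, -204.5, 107.3]
ee_rot: [0.836, 0.549, -0.0, -0.001]
wrist_force: [1.1, -1.0, 0.3]
opening: 86.1
```

>>> play_rows(
  rows=[
    [86,0,0,40,0],
    [86,0,0,80,0],
    [86,-10,60,90,0],
    [86,-10,120,90,0],
    [86,-10,180,90,0],
    [86,-10,200,90,0],
    [86,-10,200,90,0],
  ],
)

```text
time_s: 31.05
position: [426.3, -3.5, 197.1]
ee_rot: [0.835, 0.551, 0.0, 0.0]
wrist_force: [0.1, 0.5, -0.5]
opening: 86.0
```

```bash
python3 f.py
python3 - <<'E'
from h import *
p=manip.read_camera("top");C=cloud(p);save("end",cv2.resize(p["img"][150:400,240:520],None,fx=2.4,fy=2.4))
def c(x,y,r,z0,z1):
    P=C[(np.hypot(C[...,0]-x,C[...,1]-y)<r)&(C[...,2]>z0)&(C[...,2]<z1)];print(cv2.minEnclosingCircle(P[:,:2].astype(np.float32)),np.percentile(P[:,2],[5,50,95]),len(P))
c(436.6,-205,45,40,60);c(592,-205,45,30,44);c(592,-205,45,52,70)
E
```

```text
[ 4.2637e+02 -5.9800e+00  1.9655e+02  1.0000e-01 -2.1000e-01  5.0000e-02
 -6.0000e-02 -5.0000e-02 -1.0000e-02] [0.6  0.31 0.26] 86.14235231065872 1.160667226322547
((436.29156494140625, -204.2013397216797), 29.663835525512695) [44.37919302 48.36522206 51.44074365] 417
((591.7074584960938, -204.7714385986328), 30.6811580657959) [34.84592659 39.24965157 42.52816771] 525
((592.8180541992188, -205.40904235839844), 25.494556427001953) [53.72788687 58.66564908 61.77598621] 173
```

View pics/end.png

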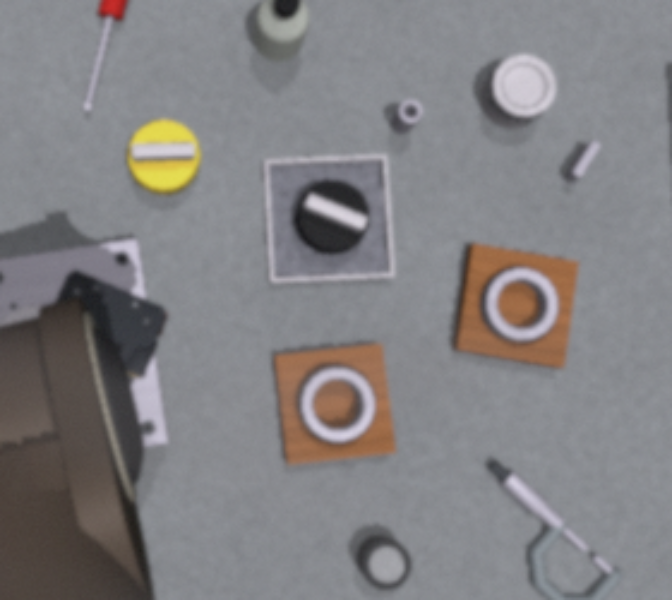

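The master is in the stand at (337,404) and the cap in the tray at (332,215). The bystanders are where they were.

```bash
python3 -c "
from rig import manip
print(manip.sign_off())"
```

```text
the job is handed in; nothing more can be done
None
```

I've handed the job in after about 31 s of the 72 s allowed: the cap stands in the tray and the master sits in the empty stand. The sign-off gave no verdict.

- **Cap:** I pressed it to 18–20 N until it bottomed, twisted it 60° anti-clockwise, lifted it off and stood it in the felt tray. The last look put its axis within a few mm of the tray's centre. Its shoulder was about 39 mm above the bench and the bar top about 59 mm, as expected for standing upright.
- **Master:** I lifted it off the nest and lowered it into the empty stand until the wrist read about 6 N, then let go. The last look put it within about 1 mm of the stand's centre, with its top at 48.4 mm against 48 mm expected when fully home.
- **Bystanders:** in the last top picture, all those in view look unmoved; the arm hid part of the gauge.

**Possible failure:** my first small trial twist (0.04 rad) came when the cap was only at about 17 N, because the bar was slipping in the grip. It met about 0.2 Nm, so I turned back, gripped harder and pressed further before twisting again. The resistance then stayed at 0.17–0.24 Nm through the whole turn, so I took it as friction. That is above the 0.15 Nm stated for the lugs, and the wrist reading alone cannot show how much of it they carried.

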